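# Unlock the lid stay and shut the store box

### The arm

A 7-joint arm with a two-finger parallel gripper is mounted at the origin on a cart in front of the work surface, level with it; the furniture and walls round the work are solid. World frame = base frame: x ahead of the robot, y to its left, z up, the work surface at z = 0. Lengths are in mm, angles in rad, forces in N, time in s.
With the tool pointing down it reaches from about 400 to 850 mm from the base axis. Payload 10.4 kg.
Tool frame: the origin (TCP) lies midway between the tips of the shut fingers; the grasp point (between the pads) lies 19 mm behind it; z points along the fingers, y is the line along which they close (so a half turn about z gives the same grasp; the last joint's range is limited). The gripper opens to 87 mm and grips with 3 to 60 N. Pads are 19 mm wide; open, the fingers measure 117 mm over their backs; the gripper's body (75 mm by 190 mm) begins 51 mm behind the grasp point.
Start: joints at [-1.145, 0.332, -0.065, 1.46, 0.022, 1.35, -0.088], TCP at [271.169, 563.134, 222.576] pointing down, gripper open.
Joint ranges: [-2.6, 2.6], [-0.5, 2.12], [-1.47, 1.34], [0.16, 2.42], [-1.27, 4.41], [0.06, 2.06], [-2.6, 2.6]. Speed limits (rad/s): [2.22, 2.22, 2.79, 2.79, 3.14, 3.14, 3.14].

### API

Orientations are given as [roll, pitch, yaw] about the fixed x, y, z axes, in that order (R = Rz(yaw) Ry(pitch) Rx(roll)).
In Python, from cell import ctrl gives the robot as it stands. The module is installed in compiled form; this text tells all that it offers.
- The arm moves only by the shell command python3 -m crank 'ROWS' [OPENING] [FORCE]. ROWS is text: rows parted by semicolons, each of 4 numbers parted by spaces: the shift along the tool's x, y, z scaled (see below), then the turn about the tool's z scaled (see below). A call has 1 to 5 rows; each row is the pose to reach, as a shift and turn from the pose commanded when the call began, along the tool's axes at that moment, turning the shorter way round; what a row does not reach only later rows make up. The controller multiplies each number of a shift by 1 m and each number of a turn by pi rad. A row lasts 1/12 s, in which the tool goes at most 41.7 mm and 7.16 degrees, less where a joint would pass 70% of its speed; a pose out of reach is approached as far as the arm can. A call with a number of a shift or a turn outside -1 to 1 is refused whole. A call with a gripper value outside its range is refused whole. OPENING is the finger opening in mm, from 0 to 87, set as the call begins (- or left out, the last holds). The fingers move at their own pace and stop on an object; FORCE is the grip in N (left out, the last holds). Time passes only in rows, so rows that repeat a pose let the fingers close. It gives the time, the measured TCP pose, the force, the opening and the grip force at its end, in the units of the state.
- ctrl.read_state(): the state, without advancing time (a new reading comes with each control period).
- ctrl.capture(name): name is "side" or "top"; returns the picture (400x640x3 uint8, blue, green, red); there is no depth.
- ctrl.camera_info(name): a dict with "intrinsics" (3x3 intrinsics, pixels), "k1" (the pictures are not rectified: a ray, as slopes to the right and down, at radius r is drawn at 1 + k1 r^2 times it, then the intrinsics apply), "xyz" and "orientation" of the camera in the world. Camera axes: x right, y up, looking along -z (the intrinsics and any distortion apply to the point x, -y, -z); pixel columns grow to the right and rows downward; lengths in mm; the calibration is good to about 2 mm. A picture is of the moment at which its call begins. camera_info takes no time and is no camera call.
- ctrl.hand_in(): hands the job in; it is judged then, once.
Trained networks look in the newest picture that a camera, given by its name, has taken for a name from the list of things; names that differ only in an ending like _2 or _b are one class to them, and where a whole thing is asked for, a point or a joint stands for the part that bears it (a point fixed in the world has none). Each returns a list of dicts, best first, with "p" (0 to 1); they miss things now and then, are a little off and sometimes report something else, mostly with a low value. They report only what shows in the picture. A call takes as long as a camera call.
- ctrl.regions_of(thing, camera): "pixels" (400x640 bool, what is visible of it) and "rect" ([left, top, right, bottom] in pixels, round what is visible of it).
- ctrl.spot_point(thing, camera): "position" ([column, row] in pixels: a listed point, or the origin of a listed thing).
The state is a dict: "time_s": time; "joints": joint angles; "qvel": joint speeds; "effort": joint torques, N m; "tool_pos": TCP position; "ee_rot": TCP orientation; "ft_force": force on the tool from outside, world axes, zero at the start; "torque": the same for the moment, N m; "grip_width": finger opening in mm; "grip_force": force on a finger pad.
Only numpy, scipy, OpenCV 4.12 (cv2) and the standard library are available. Lean on these libraries where they do the work, as an engineer would, in place of code of your own. Each camera call takes 0.05 s, during which the arm holds its last target. There are 200 camera calls.

### The job

The blue store box is propped open by a folding metal stay on its left end. Lift the red knob at the stay's knee up past centre so that the stay unlocks, then gently lower the wooden lid until it is fully shut.

Things in the scene. Friction and masses are not known exactly. Their poses are not given: they have to be found in the camera images.
- store_box: Fixed blue box, wooden lid, 2 tins inside. In mm: 140 in x, 190 in y, rim z 75. Origin: underside centre; x runs to the right along the hinge, y away from the robot. Hinge line: y +95, z 75 (far rim). Lid 140 x 200 (hinge to free edge) x 16 thick above the hinge line; starts 45 deg above level, outer face to the back and up; shut: top z 91. Stay: 2 bars outside the left end, x -75 to -82.
- stay_knob (a point): Red round pin along the box's x at the stay's knee, diameter 14 mm; this point: on its axis, x -120 in the box frame, pin bare 20 mm either way. On the lower bar, so it swings on an arc of radius 74 mm about the pivot at y -75, z 60 (box frame). Starts at y -4, z 82; lifting takes it up and toward the robot (-y). 10 mm up: bars straight; 30 mm: unlocked, stays so when let go. Lid shut: y -30, z 119.
- stay_knee (a joint): Bend of the stay's knee, rad: 0 = locked, resting on its stop, dipped below straight; 0.28 = bars straight (centre); more = past centre, unlocked, folding upward; about 1.7 with the lid shut. Below centre the lid cannot be lowered. Turns freely. The upper bar is pinned to the lid's left end 60 mm from the hinge.
- lid (a joint): Lid angle, rad: 0 = propped open, 45 degrees above level; grows as the lid comes down; 0.785 = shut on the rim. The hinge is stiff: once unlocked the lid stays where it is left; about 2 to 4 N pressed square on its outer face near the free edge moves it down. Lifting the knob alone does not shut it: press the lid itself down.

How it is judged (in metres and radians):
On the way:
1. the stay's knee is lifted past centre (unlocked) (value of joint stay_knee above 0.4 rad), for 0.1 s.
At the end, for the whole second after the job is handed in: The lid lies shut on the box (lid joint above 0.715 rad, i.e. its free edge within about 15 mm of the rim) and is still (value of joint lid above 0.715 rad and velocity of joint lid between -0.05 and 0.05 rad/s); the robot touches nothing.
It fails at once if the lid is slammed (swings down faster than 2.5 rad/s) (velocity of joint lid above 2.5 rad/s).
It also fails if it takes over 35 s, if anything falls off the work surface, if the arm or the gripper's body presses on something with over 40 N, if the wrist force passes 120 N, or if a joint passes its speed limit or range.

## Working session

There is one attempt and no reset: what is moved stays moved. The work goes in short steps, Python scripts to look and compute and a shell command to move; the robot and the scene stay as the last step left them, time stands still between calls to the robot, and variables do not carry over. Pictures are saved under pics/ and viewed, at most 10 in all, crops included, and the job is handed in when it is done.

```bash
mkdir -p pics; cat > h.py <<'E'
import numpy as np, cv2
from scipy.spatial.transform import Rotation as R
from cell import ctrl
def ray(cam,uv):
    c=ctrl.camera_info(cam);K=np.array(c["intrinsics"]);k=c["k1"]
    d=np.linalg.inv(K)@[uv[0],uv[1],1];d=d[:2];s=d.copy()
    for _ in range(30): s=d/(1+k*(s@s))
    o=np.array(c["orientation"]);M=R.from_euler('xyz',o).as_matrix() if o.size==3 else o
    v=M@[s[0],-s[1],-1];return np.array(c["xyz"]),v/np.linalg.norm(v)
def proj(cam,p):
    c=ctrl.camera_info(cam);K=np.array(c["intrinsics"]);k=c["k1"]
    o=np.array(c["orientation"]);M=R.from_euler('xyz',o).as_matrix() if o.size==3 else o
    q=M.T@(np.array(p)-c["xyz"]);s=np.array([q[0],-q[1]])/-q[2];s=s*(1+k*s@s)
    return K[:2,:2]@s+K[:2,2]
def tri(u1,u2):
    o1,a=ray("side",u1);o2,b=ray("top",u2)
    t=np.linalg.lstsq(np.c_[a,-b],o2-o1,rcond=None)[0]
    p,q=o1+t[0]*a,o2+t[1]*b;return (p+q)/2,np.linalg.norm(p-q)
E
python3 - <<'E'
from h import *
np.set_printoptions(precision=1,suppress=True)
for n in("side","top"):
    print(n,ctrl.camera_info(n));cv2.imwrite(f"pics/{n}0.png",ctrl.capture(n))
    for t in("store_box","stay_knob"):
        print(t,[(d["position"],round(d["p"],2)) for d in ctrl.spot_point(t,n)][:3],[(d["rect"],round(d["p"],2)) for d in ctrl.regions_of(t,n)][:2])
s=ctrl.read_state();print(s["tool_pos"],s["ee_rot"],s["time_s"],s["ft_force"])
E
```

```text
side {'intrinsics': array([[397.6,   0. , 322.8],
       [  0. , 397.6, 198.1],
       [  0. ,   0. ,   1. ]]), 'k1': -0.07352812204843327, 'xyz': array([ 413.5, 1040.1,  472.1]), 'orientation': array([ 1.1, -0. , -3.1])}
store_box [] [([296.0, 122.2, 387.9, 237.5], 0.67)]
stay_knob [([349.8, 212.3], 0.75)] [([318.7, 188.2, 380.0, 224.4], 0.76)]
top {'intrinsics': array([[364.5,   0. , 313.6],
       [  0. , 364.5, 196. ],
       [  0. ,   0. ,   1. ]]), 'k1': -0.04543290501709539, 'xyz': array([ 71.3, 337.2, 840.9]), 'orientation': array([ 0.5,  0. , -1.8])}
store_box [] []
stay_knob [] []
[271.2 563.1 222.6] [ 3.1 -0.   2.7] 0.5 [-0.4  0.3 -0.7]
```

View pics/side0.png

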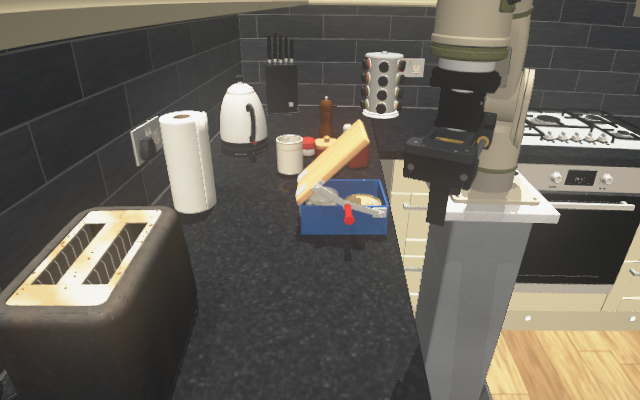

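View pics/top0.png

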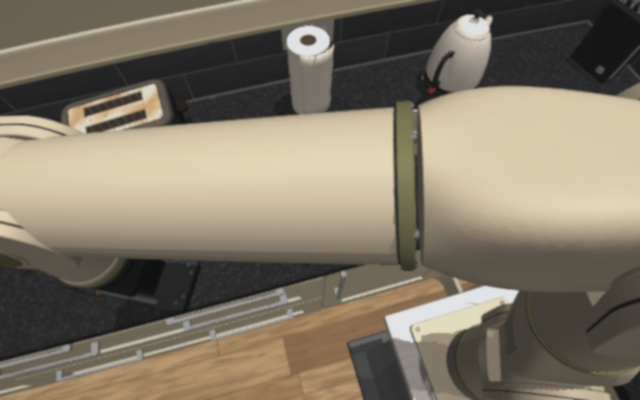

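The side view shows the box with its left end facing the camera. The red knob is at about (349,213), and the box's lower left-end corners are at about (303,233) and (387,233). The arm blocks the top camera's view of the box. I'll use the known heights to get positions.

```bash
python3 - <<'E'
from h import *
np.set_printoptions(precision=3,suppress=True)
def atz(uv,z):
    o,v=ray("side",uv);return o+v*(z-o[2])/v[2]
print(atz((349.8,212.3),82),atz((303,233.5),0),atz((387,233),0))
for n in("side","top"):print(ctrl.camera_info(n)["orientation"])
im=cv2.imread("pics/side0.png")[110:250,280:410];cv2.imwrite("pics/c.png",cv2.resize(im,None,fx=4.2,fy=4.2,interpolation=2))
s=ctrl.read_state();print(s["ee_rot"]);print(R.from_euler('xyz',s["ee_rot"]).as_matrix())
E
```

```text
[389.726 332.861  82.   ] [490.257 288.466   0.   ] [302.338 275.322   0.   ]
[ 1.101 -0.008 -3.094]
[ 0.465  0.01  -1.839]
[ 3.142 -0.     2.693]
[[-0.901  0.434  0.   ]
 [ 0.434  0.901  0.   ]
 [ 0.     0.    -1.   ]]
```

View pics/c.png

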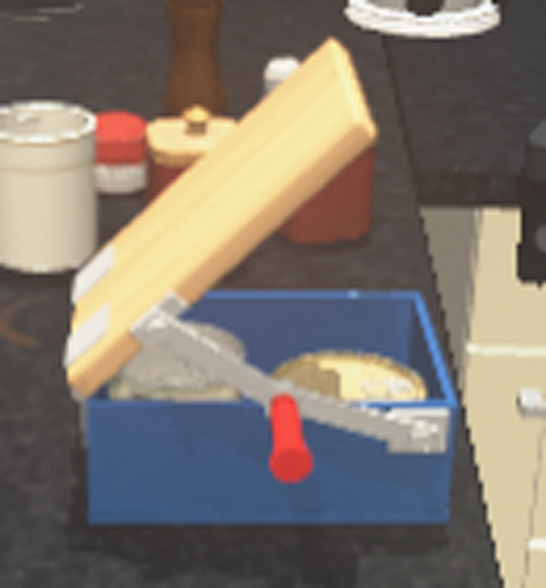

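The numbers agree. Left-end length comes out at 188 mm against the true 190. Box y points along about (0.998,0.07), the centre is near (401,212), and the predicted knob is (389,332), within 2 mm of the network's point. I'll move above the outer part of the pin and turn so the fingers close along box y.

```bash
cat >> h.py <<'E'
BY=np.array([.9976,.07]);BX=np.array([.07,-.9976]);C=np.array([401.,212.])
def w(x,y,z): return np.r_[C+x*BX+y*BY,z]
def row(t):
    s=ctrl.read_state();M=R.from_euler('xyz',s["ee_rot"]).as_matrix()
    d=M.T@(np.array(t)-s["tool_pos"])/1000;b=M.T@np.r_[BY,0]
    a=np.arctan2(-b[0],b[1])/np.pi
    if a>.5:a-=1
    if a<-.5:a+=1
    print("t",s["time_s"],"tcp",np.round(s["tool_pos"],1),"F",np.round(s["ft_force"],1),"row",np.round(d,4),round(a,4),"w",s["grip_width"])
E
python3 -m crank '-0.1 -0.075 0 0.167; -0.2026 -0.15 0 0.334; -0.2026 -0.15 0 0.334; -0.2026 -0.15 0 0.334; -0.2026 -0.15 0 0.334' 87
python3 -c "from h import *;row(w(-128,-4,130));print(ctrl.read_state()['joints'])"
```

```text
time_s: 0.92
tool_pos: [368.8, 376.9, 222.7]
ee_rot: [3.141, -0.0, 2.062]
ft_force: [0.6, 0.7, 0.4]
grip_width: 87.1
grip_force: 0.0
t 0.9167 tcp [368.8 376.9 222.7] F [0.6 0.7 0.4] row [-0.0422 -0.0007  0.0927] 0.134 w 87.05533026848683
[-0.97671943  0.11385193  0.10167311  1.72518113 -0.01221279  1.30263089
 -0.3815068 ]
```

```bash
python3 -m crank '-0.042 -0.001 0.03 0.134; -0.042 -0.001 0.06 0.134; -0.042 -0.001 0.06 0.134; -0.042 -0.001 0.06 0.134; -0.042 -0.001 0.06 0.134'
python3 - <<'E'
from h import *
for n in("side","top"):
    im=ctrl.capture(n)
    for t in("store_box","stay_knob"):
        print(n,t,[(d["position"],round(d["p"],2)) for d in ctrl.spot_point(t,n)][:3])
    print("pred knob",proj(n,w(-120,-4,82)),"box",proj(n,w(0,0,0)))
    a=im
    for p in [w(x,y,z) for x in(-70,70) for y in(-95,95) for z in(0,75)]+[w(-140,-4,82),w(-100,-4,82)]:
        cv2.circle(a,tuple(int(v) for v in proj(n,p)),2,(0,255,0),-1)
    cv2.imwrite(f"pics/{n}1.png",a)
row(w(-128,-4,63))
a=np.vstack([cv2.imread("pics/side1.png")[60:260,240:500],cv2.imread("pics/top1.png")[60:260,200:460]])
cv2.imwrite("pics/both1.png",cv2.resize(a,None,fx=1.5,fy=1.5))
E
```

```text
time_s: 1.33
tool_pos: [387.3, 341.0, 162.3]
ee_rot: [-3.141, 0.0, 1.644]
ft_force: [0.5, -0.2, 0.0]
grip_width: 87.2
grip_force: 0.0
side store_box [([340.1, 221.7], 0.91)]
side stay_knob [([349.3, 217.8], 0.83)]
pred knob [350.34173429 211.97572483] box [343.13512681 217.72087868]
top store_box [([325.5, 222.5], 0.66)]
top stay_knob []
pred knob [281.84542362 225.44160489] box [330.21639791 221.42221173]
t 1.6333 tcp [387.3 341.6 162.8] F [ 0.2 -0.3  0.4] row [-0.0023  0.0005  0.0998] 0.0024 w 87.04452199771701
```

View pics/both1.png

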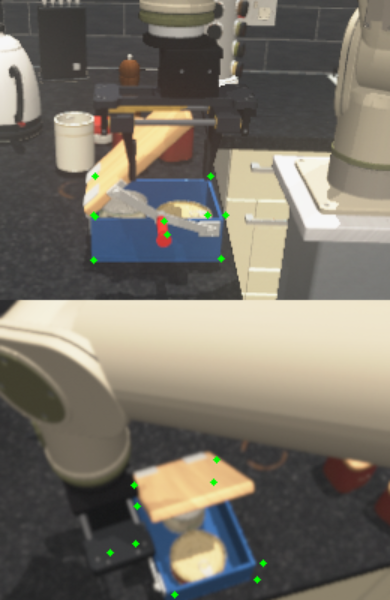

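The overlay suggests the box lies a few mm nearer the side camera (+y) than I assumed. The top view now shows the box, so I'll refine with it.

```bash
python3 - <<'E'
from h import *
np.set_printoptions(precision=1,suppress=True)
print(tri((340.1,221.7),(325.5,222.5)))
a=ctrl.capture("top");b=ctrl.capture("side")
A=cv2.resize(a[155:270,270:390],None,fx=5,fy=5,interpolation=2)
cv2.imwrite("pics/t2.png",A)
cv2.imwrite("pics/s2.png",cv2.resize(b[170:245,285:405],None,fx=6,fy=6,interpolation=2))
E
```

```text
(array([406.1, 222.7,  -6.1]), np.float64(4.364990998338922))
```

View pics/t2.png

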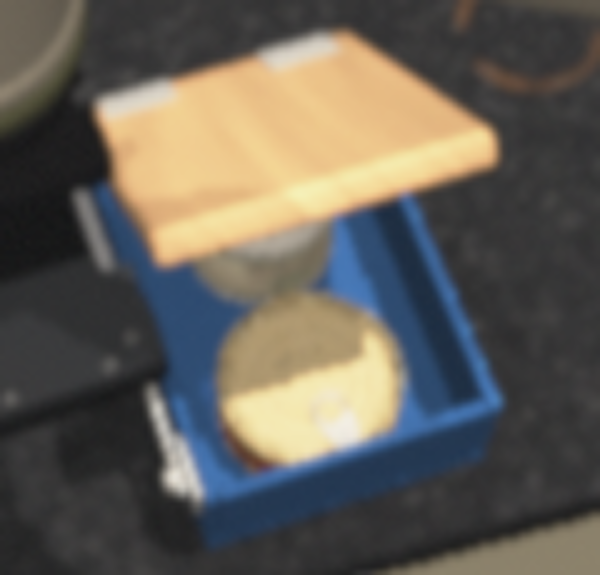

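View pics/s2.png

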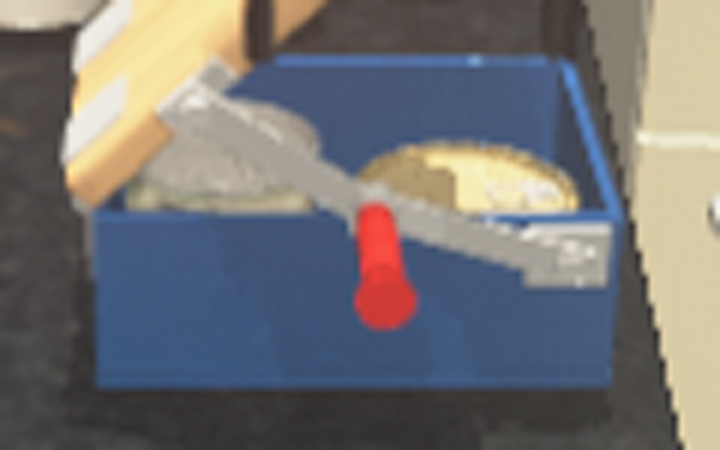

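Readings from the side crop: pin end at about (349,220), near-left rim corner (389,206), far-left rim corner (301,205), bottom corners at row 234. From the top crop: near rim corners at (309,255) and (370,236). Fitting the pose to these:

```bash
python3 - <<'E'
from h import *
from scipy.optimize import least_squares
np.set_printoptions(precision=2,suppress=True)
O=[("top",(70,-95,75),(370,235.6)),("top",(70,-95,0),(367.4,246)),("top",(-70,-95,75),(309.5,255)),("top",(-70,-95,0),(312,264)),
("side",(-70,-95,75),(388.5,206)),("side",(-70,95,75),(300.8,205.2)),("side",(-70,-95,0),(386.7,234.3)),("side",(-70,95,0),(301.2,234.3)),("side",(70,-95,75),(379.7,180)),("side",(-140,-4,82),(349.2,219.7))]
def f(q):
    c,s=np.cos(q[2]),np.sin(q[2]);r=[]
    for n,(x,y,z),uv in O:
        r.append(proj(n,[q[0]+c*x-s*y,q[1]+s*x+c*y,z])-uv)
    return np.ravel(r)
s=least_squares(f,[401,212,-1.5],loss='soft_l1');print(s.x,"BX",np.cos(s.x[2]),np.sin(s.x[2]));print(f(s.x).reshape(-1,2))
E
```

```text
[404.6  221.52  -1.51] BX 0.061968189194585646 -0.9980781249621414
[[ 0.82  0.13]
 [-0.66  0.63]
 [ 1.87  0.6 ]
 [-0.15  1.18]
 [ 0.36 -0.4 ]
 [-0.99  0.4 ]
 [-0.67  1.08]
 [-0.74  1.24]
 [-0.1  -1.24]
 [-0.35 -0.5 ]]
```

Residuals are about 1 px, so I'm updating the pose.

```bash
sed -i 's/^BY=.*/BY=np.array([.998,.062]);BX=np.array([.062,-.998]);C=np.array([404.6,221.5])/' h.py; python3 -c "from h import *;row(w(-128,-4,63))"
```

```text
t 1.7333 tcp [387.3 341.6 162.7] F [-0.4  0.4 -0.7] row [0.007  0.0059 0.0997] 0.0047 w 87.03987536666587
```

```bash
python3 -m crank '0.007 0.006 0.03 0.005; 0.007 0.006 0.06 0.005; 0.007 0.006 0.085 0.005; 0.007 0.006 0.1 0.005; 0.007 0.006 0.1 0.005' 87
python3 -m crank '0 0 0 0; 0 0 0 0; 0 0 0 0; 0 0 0 0; 0 0 0 0' 5 25; python3 -m crank '0 0 0 0; 0 0 0 0; 0 0 0 0; 0 0 0 0; 0 0 0 0'; python3 -c "from h import *;row(w(-128,-4,63))"
```

```text
time_s: 2.15
tool_pos: [391.1, 347.2, 59.3]
ee_rot: [-3.138, 0.004, 1.632]
ft_force: [-0.2, -1.1, -0.6]
grip_width: 87.0
grip_force: 0.0
time_s: 2.57
tool_pos: [393.2, 349.3, 63.5]
ee_rot: [3.14, -0.001, 1.631]
ft_force: [0.6, 0.1, 0.1]
grip_width: 61.8
grip_force: 0.0
time_s: 2.98
tool_pos: [392.8, 348.8, 62.6]
ee_rot: [-3.142, -0.0, 1.631]
ft_force: [0.5, -0.4, -0.4]
grip_width: 28.3
grip_force: 0.0
t 2.9833 tcp [392.8 348.8  62.6] F [ 0.5 -0.4 -0.4] row [ 0.0002 -0.0001 -0.0004] -0.0006 w 28.2743399193974
```

```bash
python3 -m crank '0 0 0 0; 0 0 0 0; 0 0 0 0; 0 0 0 0; 0 0 0 0'; python3 -c "
from h import *
s=ctrl.read_state();M=R.from_euler('xyz',s['ee_rot']).as_matrix();print(M.T@np.r_[BY,0],M.T@np.r_[BX,0])
a0=np.arctan2(22,71)
for dz in (5,10,15,20,25,30,34): 
  a=np.arcsin((22+dz)/74);print(dz,74*np.cos(a)-71)"
```

```text
time_s: 3.4
tool_pos: [392.8, 348.8, 62.5]
ee_rot: [-3.142, -0.0, 1.631]
ft_force: [0.4, 0.9, 0.4]
grip_width: 12.9
grip_force: 25.0
[ 1.82193342e-03  9.99922337e-01 -9.81338639e-06] [-9.99922336e-01  1.82193295e-03 -4.76798968e-05]
5 -2.1015239646042687
10 -4.276690729550893
15 -6.914120119951548
20 -10.07381515308873
25 -13.842323350227048
30 -18.350213675647268
34 -22.626453510208705
```

The pin is gripped: opening 12.9 mm, 25 N. Now I'll lift it along its arc.

```bash
python3 -m crank '0 -0.001 -0.003 0; 0 -0.002 -0.006 0; 0 -0.003 -0.009 0; 0 -0.005 -0.012 0; 0 -0.007 -0.015 0' - 30
python3 -m crank '0 -0.0015 -0.003 0; 0 -0.003 -0.005 0; 0 -0.005 -0.008 0; 0 -0.007 -0.01 0; 0 -0.007 -0.01 0'; python3 -c "from h import *;row(w(-128,-22,93))"
```

```text
time_s: 3.82
tool_pos: [386.5, 348.5, 78.3]
ee_rot: [3.14, -0.001, 1.631]
ft_force: [5.6, 0.9, -2.2]
grip_width: 13.0
grip_force: 30.0
time_s: 4.23
tool_pos: [380.0, 348.1, 88.9]
ee_rot: [3.139, -0.001, 1.631]
ft_force: [6.2, -0.3, 0.2]
grip_width: 13.1
grip_force: 30.0
t 4.2333 tcp [380.  348.1  88.9] F [ 6.2 -0.3  0.2] row [ 0.0001 -0.0053 -0.0041] -0.0007 w 13.14720853079844
```

```bash
python3 -m crank '0 -0.003 -0.003 0; 0 -0.006 -0.006 0; 0 -0.009 -0.009 0; 0 -0.012 -0.012 0; 0 -0.012 -0.012 0'; python3 - <<'E'
from h import *
row(w(-128,-27,101))
a=ctrl.capture("side");cv2.imwrite("pics/s3.png",cv2.resize(a[90:245,270:430],None,fx=3.5,fy=3.5,interpolation=2))
E
```

```text
time_s: 4.65
tool_pos: [368.9, 347.5, 101.5]
ee_rot: [3.137, -0.002, 1.63]
ft_force: [8.0, -1.5, 5.6]
grip_width: 12.7
grip_force: 30.0
t 4.65 tcp [368.9 347.5 101.5] F [ 8.  -1.5  5.6] row [-0.      0.0008  0.0005] -0.0009 w 12.66477886442162
```

View pics/s3.png

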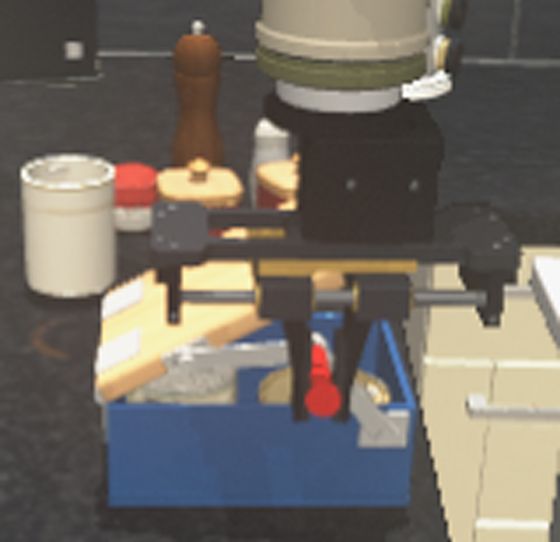

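The stay is past centre with the knob about 38 mm up, and the lid has already come down to about 30°. I'll release and go up, then across over the lid.

```bash
python3 -m crank '0 0 0 0; 0 0 0 0; 0 0 0 0; 0 0 0 0; 0 0 0 0' 45
python3 -m crank '0 0 -0.02 0; 0 0 -0.05 0; 0 0 -0.09 0; 0 0 -0.13 0; 0 0 -0.13 0'; python3 -c "from h import *;row(w(0,-50,230))"
```

```text
time_s: 5.12
tool_pos: [366.2, 347.2, 99.3]
ee_rot: [-3.141, 0.0, 1.632]
ft_force: [0.2, -0.3, 0.8]
grip_width: 38.3
grip_force: 0.0
time_s: 5.53
tool_pos: [368.7, 349.5, 237.2]
ee_rot: [3.135, -0.008, 1.631]
ft_force: [0.8, 0.6, -0.8]
grip_width: 45.2
grip_force: 0.0
t 5.5333 tcp [368.7 349.5 237.2] F [ 0.8  0.6 -0.8] row [-0.1301 -0.0219  0.0061] -0.0005 w 45.21998761765798
```

```bash
python3 -m crank '-0.03 -0.005 0 0; -0.065 -0.011 0 0; -0.1 -0.018 0 0; -0.13 -0.022 0 0; -0.13 -0.022 0 0' 0 20
python3 -m crank '0 0 0.01 0; 0 0 0.02 0; 0 0 0.03 0; 0 0 0.04 0; 0 0 0.04 0'; python3 - <<'E'
from h import *
row(w(0,-50,91))
a=ctrl.capture("side");cv2.imwrite("pics/s4.png",cv2.resize(a[90:245,270:430],None,fx=3.5,fy=3.5,interpolation=2))
E
```

```text
time_s: 5.95
tool_pos: [352.7, 211.1, 229.5]
ee_rot: [-3.141, 0.0, 1.626]
ft_force: [1.5, -0.2, -0.4]
grip_width: 19.7
grip_force: 0.0
time_s: 6.37
tool_pos: [351.5, 215.9, 186.7]
ee_rot: [-3.138, 0.003, 1.632]
ft_force: [-0.6, -0.1, 0.3]
grip_width: 0.7
grip_force: 0.0
t 6.3667 tcp [351.5 215.9 186.7] F [-0.6 -0.1  0.3] row [0.0026 0.0036 0.0957] -0.0002 w 0.7211636680799102
```

View pics/s4.png

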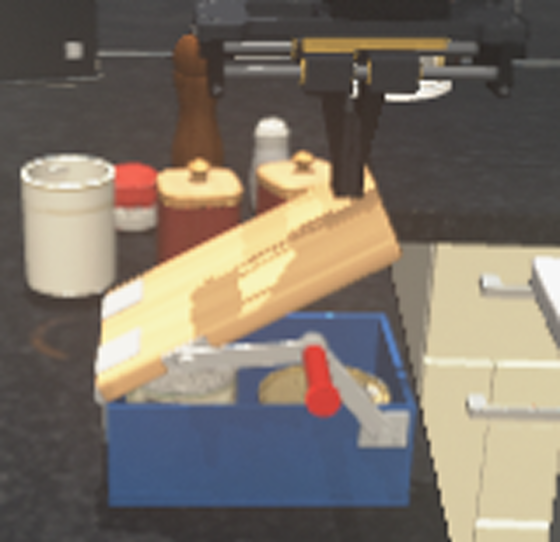

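The stay stays unlocked, the lid is at about 30°, and the closed fingers are over its free-edge part. Now I'll press down gently at about 110 mm/s.

```bash
python3 -m crank '0 0.003 0.008 0; 0 0.003 0.016 0; 0 0.003 0.024 0; 0 0.003 0.032 0; 0 0.003 0.04 0'
python3 -m crank '0 0 0.008 0; 0 0 0.016 0; 0 0 0.024 0; 0 0 0.03 0; 0 0 0.036 0'; python3 -c "from h import *;row(w(0,-50,91))"
```

```text
time_s: 6.83
tool_pos: [355.6, 216.3, 148.7]
ee_rot: [-3.142, -0.0, 1.631]
ft_force: [-1.1, -0.6, 2.4]
grip_width: 0.4
grip_force: 0.8
time_s: 7.25
tool_pos: [355.6, 216.2, 112.8]
ee_rot: [-3.141, 0.0, 1.631]
ft_force: [-0.6, -0.2, 1.5]
grip_width: 0.4
grip_force: 0.7
t 7.25 tcp [355.6 216.2 112.8] F [-0.6 -0.2  1.5] row [ 0.0022 -0.0007  0.0218] -0.0006 w 0.35220294607560004
```

```bash
python3 -m crank '0 0 0.005 0; 0 0 0.01 0; 0 0 0.015 0; 0 0 0.02 0; 0 0 0.022 0'
python3 -m crank '0 0 0.001 0; 0 0 0.002 0; 0 0 0.002 0'
```

```text
time_s: 7.67
tool_pos: [355.6, 216.4, 91.1]
ee_rot: [-3.141, -0.0, 1.631]
ft_force: [-8.7, -5.6, 27.1]
grip_width: 0.3
grip_force: 13.6
time_s: 7.92
tool_pos: [355.6, 216.4, 91.1]
ee_rot: [-3.141, -0.0, 1.631]
ft_force: [-10.8, -7.2, 27.8]
grip_width: 0.3
grip_force: 13.8
```

The force rose to 27 N with the tip stopped at z 91, which means the lid is shut. I'll retract and check.

```bash
python3 -m crank '0 0 -0.01 0; 0 0 -0.03 0; 0 0 -0.06 0; 0 0 -0.1 0; 0 0 -0.13 0'; python3 -m crank '0 0 -0.02 0; 0 0 -0.02 0; 0 0 -0.02 0; 0 0 -0.02 0'; python3 - <<'E'
from h import *
a=ctrl.capture("side");cv2.imwrite("pics/s5.png",cv2.resize(a[90:245,270:430],None,fx=3.5,fy=3.5,interpolation=2))
E
```

```text
time_s: 8.33
tool_pos: [356.0, 216.3, 222.1]
ee_rot: [3.14, -0.001, 1.631]
ft_force: [1.3, 0.8, 0.2]
grip_width: 0.4
grip_force: 0.0
time_s: 8.67
tool_pos: [355.5, 216.1, 238.7]
ee_rot: [-3.141, 0.0, 1.631]
ft_force: [0.4, 0.2, -0.3]
grip_width: 0.5
grip_force: 0.0
```

View pics/s5.png

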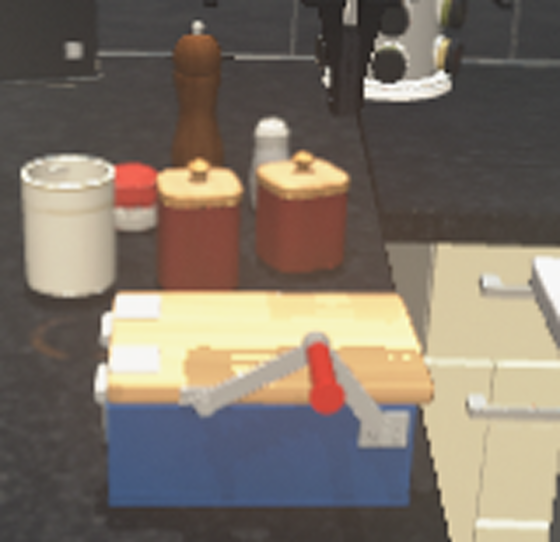

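The lid lies flat on the rim, the stay is folded, and the gripper is clear.

```bash
python3 -c "from cell import ctrl;print(ctrl.hand_in())"
```

```text
the job is handed in; nothing more can be done
None
```

The stay was lifted past centre and unlocked, the lid was pressed down gently until it sat flat on the rim, and the job was handed in at about 8.7 s with the gripper clear; no verdict came back.

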